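Stow the graded sorting tubs, nested, under the dock's hold-down lip

ROBOT

A 7-joint arm with a two-finger parallel gripper is mounted at the origin on a cart in front of the work surface, level with it; the furniture and walls round the work are solid. World frame = base frame: x ahead of the robot, y to its left, z up, the work surface at z = 0. Lengths are in m, angles in rad, forces in N, time in s.
With the tool pointing down it reaches from about 0.425 to 0.875 m from the base axis. Payload 8.4 kg.
Tool frame: the origin (TCP) lies midway between the tips of the shut fingers; the grasp point (between the pads) lies 19 mm behind it; z points along the fingers, y is the line along which they close (so a half turn about z gives the same grasp; the last joint's range is limited). The gripper opens to 85 mm and grips with 20 to 120 N. Pads are 22 mm wide; open, the fingers measure 114 mm over their backs; the gripper's body (76 mm by 85 mm) begins 54 mm behind the grasp point. The pads swing forward as they close: fully open they stand 13 mm farther back than shut.
Start: joints at [1.088, 0.333, 0.04, 1.465, -0.013, 1.343, -0.059], TCP at [0.243, -0.603, 0.205] pointing down, gripper open.
Joint ranges: [-2.58, 2.58], [-0.38, 2.09], [-1.3, 1.39], [0.25, 2.4], [-1.5, 4.64], [0.08, 2.09], [-2.65, 2.65]. Speed limits (rad/s): [2.22, 2.22, 2.79, 2.79, 3.14, 3.14, 3.14].

INTERFACE

Orientations are given as [roll, pitch, yaw] about the fixed x, y, z axes, in that order (R = Rz(yaw) Ry(pitch) Rx(roll)).
In Python, from cell import * gives the robot as it stands.
- The arm moves only by the shell command python3 -m inch 'ROWS'. ROWS is JSON, a list of rows, each a list of 7 numbers: the turn, a rotation vector about the world's x, y, z in rad, then the shift along the world's x, y, z in m, then the finger opening in m, from 0 to 0.0854. In form: [[ax, ay, az, dx, dy, dz, grip], ...]. A call has 1 to 10 rows; each row is the pose to reach, as a shift and turn from the pose commanded when the call began; what a row does not reach only later rows make up. A row lasts 1/8 s, in which the tool goes at most 62.5 mm and 10.7 degrees, less where a joint would pass 70% of its speed; a pose out of reach is approached as far as the arm can. A call with a gripper value outside its range is refused whole. The fingers move at their own pace and stop on an object; the grip force is fixed at half the most. Time passes only in rows, so rows that repeat a pose let the fingers close. It gives the time, the measured TCP pose, the force, the opening and the grip force at its end, in the units of the state.
- observe(): the state, without advancing time (a new reading comes with each control period).
- read_camera(name): name is "scene" or "top" or "wrist"; returns a dict with "image" (384x512x3 uint8, blue, green, red), "z_map" (384x512 float32, m along the optical axis (not along the pixel's ray), 0 where there is no reading), "intrinsics" (3x3 intrinsics, pixels), "rvec" (rotation vector, rad) and "tvec" (3), from world to camera coordinates, as OpenCV has them; the wrist camera has in their place "hand_eye" (4x4, takes a point from camera to tool coordinates, whose origin is the TCP and whose axes are the flange's). Camera axes: x right, y down, z forward; pixel columns grow to the right and rows downward; lengths in m; the calibration is good to about 2 mm. The wrist camera is an equidistant fisheye: a pixel r from the principal point sees the ray r / f radians off the axis. A picture is of the moment at which its call begins: read the wrist's pose just before it.
- job_done(): hands the job in; it is judged then, once.
The state is a dict: "time": time; "joint_pos": joint angles; "joint_velocities": joint speeds; "effort": joint torques, N m; "eef_pos": TCP position; "tcp_rot": TCP orientation; "contact_force": force on the tool from outside, world axes, zero at the start; "wrist_torque": the same for the moment, N m; "width": finger opening in m; "grip_force": force on a finger pad.
Only numpy, scipy, OpenCV 4.12 (cv2) and the standard library are available. Lean on these libraries where they do the work, as an engineer would, in place of code of your own. Each camera call takes 0.05 s, during which the arm holds its last target. There are 200 camera calls.

TASK

Put the three sorting tubs away in the grey dock that is screwed to the worktop: hook the far end flange of the large orange tub under the dock's hold-down lip and level the tub until it lies flat behind the front stop. The yellow tub belongs upright in the orange one and the white one upright in the yellow, each fully home on the floor of the one outside it. Leave the other things on the worktop where they are.

Things in the scene. Friction and masses are not known exactly. Their poses are not given: they have to be found in the camera images.
- dock: Grey sheet-metal dock screwed to the worktop, 142 (x) x 100 (y) x 46 mm high. Origin: centre of its underside; x to the end with the hold-down lip (away from the robot), z up. The orange tub ends flat at its centre, long along x, underside on a rubber pad at z=6. It then has 2 mm of play to each end, 3 or more to each side, 3 between flange and lip, so it cannot go straight down.
- dock_lip (a point): Middle of the lip's lower front edge, at x=51, y=0, z=43 mm in the dock's frame. The lip is 86 wide, 3 thick, folded from the back wall (inner face x=63). Cheeks beside it: x 45 to 65, inner faces y=+-40, 45 high. Tilted 10 to 20 deg, far end low, the orange tub's far flange slides under the lip; then the tub levels.
- dock_stop (a point): Middle of the top edge of the front stop, inner side, at x=-51, y=0, z=20 mm in the dock's frame. The stop is 80 wide and flared: its inner face slopes to x=-46.5 at z=6. Corner guides run from it to x=-29 (inner faces y=+-37, tops z=18). Between x=-29 and 45 the dock's sides are open for fingers, the base there 4 to 6 high.
- pan_large: Large orange tub, mm: 68 wide (y), 34 high, 88 long at the bottom, 98 at the top, 122 over two flat end flanges (12 each, level with the rim, rolled tips 4 thick). Origin: centre of underside; x along its length, z up; same turned end for end. Long sides upright, parallel; end walls lean out 8.4 deg. Walls 2.5, floor 3. 0.08 to 0.16 kg. Grasp across the 68.
- pan_middle: Middle yellow tub, mm: 58 wide (y), 58 high, 77 long at the bottom, 94 at the top. Fits the large tub with 2.5 all round; home, its rim is 27 over the large one's. Origin: centre of underside; x along its length, z up; same turned end for end. Long sides upright, parallel; end walls lean out 8.4 deg. Walls 2.5, floor 3. 0.07 to 0.15 kg. Grasp across the 58, high.
- pan_small: Small white tub, mm: 48 wide (y), 82 high, 66 long at the bottom, 90 at the top. Fits the middle tub with 2.5 all round; home, its rim is 27 over the middle one's. Origin: centre of underside; x along its length, z up; same turned end for end. Long sides upright, parallel; end walls lean out 8.4 deg. Walls 2.5, floor 3. 0.06 to 0.13 kg. Grasp across the 48, high.
- magnifier_lamp: Obstacle, fixed: white magnifier lamp; x away from the robot, y left, turned -0.26 rad. In its frame, mm: low round base and upright stem (17 thick, to z=165) at about x=4, y=80; from there the neck leads to a ring head at x -54 to 54, y -104 to 11, z 234 to 301. Origin on the worktop, under the head's rim. Keep the gripper off it: pass on the robot's side.
- paint_jar_navy: bystander: paint jar with navy cap, 30 across, 39 high (mm); leave alone. Origin: centre of its underside.
- parts_case: bystander: flat pale parts case, 62x87x26 (mm); leave alone. Origin: centre of its underside.
- glue_bottle: bystander: white glue bottle with red tip, 35 across, 84 high (mm); leave alone. Origin: centre of its underside.
- thinner_bottle: bystander: pale bottle with blue cap, 38 across, 90 high (mm); leave alone. Origin: centre of its underside.
There are look-alikes about, which are no part of the job. There is more than one size of the pan_middle; the job needs the larger.

How it is judged:
By the outcome, as a careful person would: the job done as asked, in the order asked, and still so for the second after the job is handed in, with the robot touching nothing.
It also fails if it takes over 69 s, if anything falls off the work surface, if the arm or the gripper's body presses on something with over 40 N, if the wrist force passes 120 N, or if a joint passes its speed limit or range.

## Working session

There is one attempt and no reset: what is moved stays moved. The work goes in short steps, Python scripts to look and compute and a shell command to move; the robot and the scene stay as the last step left them, time stands still between calls to the robot, and variables do not carry over. Pictures are saved under pics/ and viewed, at most 10 in all, crops included, and the job is handed in when it is done.

```bash
ls; mkdir -p pics; python3 - <<'E'
from cell import *
import numpy as np,cv2
s=observe(); print({k:np.round(v,3).tolist() for k,v in s.items()})
for n in("scene","top"):
    c=read_camera(n); cv2.imwrite(f"pics/{n}0.png",c["image"]); np.savez(f"pics/{n}0.npz",**c)
    print(n,c["intrinsics"],c["rvec"],c["tvec"])
a=cv2.imread("pics/scene0.png")
cv2.imwrite("pics/s0big.png",cv2.resize(a,(800,600)))
a=cv2.imread("pics/top0.png");cv2.imwrite("pics/t0big.png",cv2.resize(a,(800,600)))
E
```

```text
pics
{'time': 0.0, 'joint_pos': [1.088, 0.334, 0.04, 1.466, -0.013, 1.343, -0.059], 'joint_velocities': [0.0, -0.001, -0.002, 0.001, -0.001, -0.001, 0.002], 'effort': [-0.0, -65.856, 1.365, -40.557, 0.017, 0.013, -0.0], 'eef_pos': [0.243, -0.602, 0.204], 'tcp_rot': [-3.14, 0.0, 0.384], 'contact_force': [0.25, 0.528, -0.21], 'wrist_torque': [0.0, 0.008, -0.009], 'grip_force': 0.0, 'width': 0.085}
scene [[484.16762677   0.         255.58044698]
 [  0.         484.16762677 191.86228682]
 [  0.           0.           1.        ]] [ 1.5407355  -2.266058    0.64354381] [0.1797109  0.43978724 0.9894953 ]
top [[387.36660017   0.         255.62994734]
 [  0.         387.36660017 191.97044824]
 [  0.           0.           1.        ]] [ 2.07873741 -2.15197586  0.22985273] [-0.01687525  0.53478981  0.92315638]
```

View pics/s0big.png

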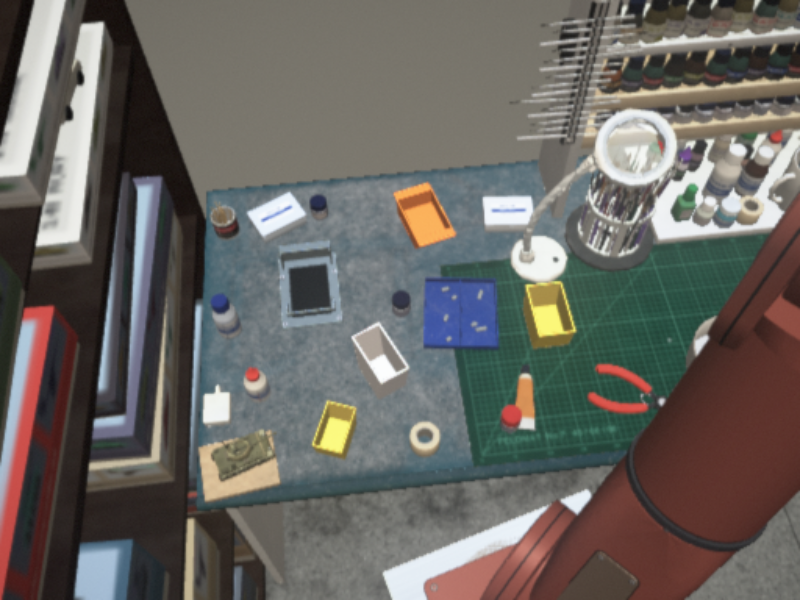

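View pics/t0big.png

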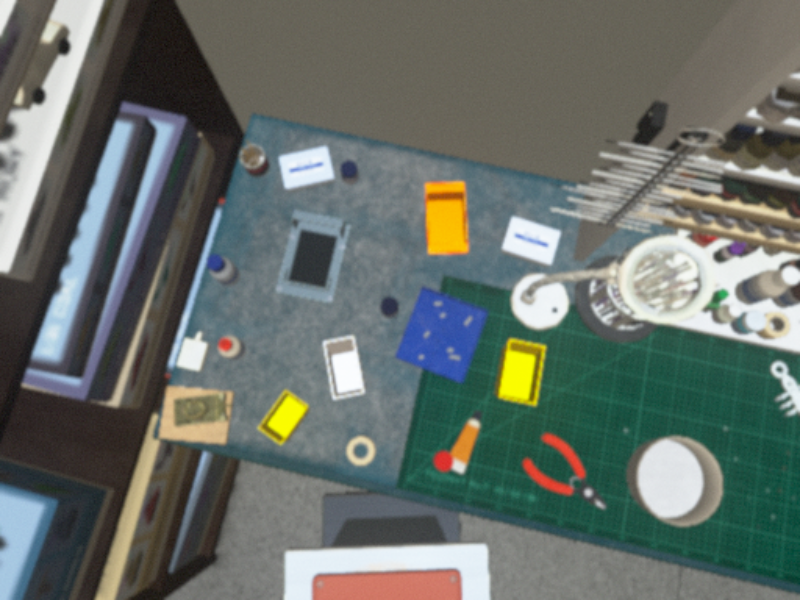

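The scene (800×600 px) shows:
- the orange tub at (425,213)
- the white tub at (380,357)
- the dock at (310,285)
- the lamp base at (540,258)
- two yellow candidates: A at (549,315) and B at (334,428)

I'll measure both yellow rims and confirm in an enlarged crop.

```bash
cat > h.py <<'E'
import numpy as np,cv2
def cloud(c):
    K=c["intrinsics"];R=cv2.Rodrigues(c["rvec"])[0];t=np.ravel(c["tvec"])
    v,u=np.mgrid[:384,:512];z=c["z_map"]
    p=np.stack([(u-K[0,2])*z/K[0,0],(v-K[1,2])*z/K[1,1],z],-1)
    w=(p-t)@R; w[z==0]=np.nan
    return w
def rays(c,uv,h):
    K=c["intrinsics"];R=cv2.Rodrigues(c["rvec"])[0];t=np.ravel(c["tvec"])
    uv=np.asarray(uv,float).reshape(-1,2);d=np.c_[(uv-K[[0,1],[2,2]])/K[0,0],np.ones(len(uv))]@R
    o=-t@R; return o+d*((h-o[2])/d[:,2])[:,None]
def rect(P):
    (cx,cy),(a,b),th=cv2.minAreaRect((P[:,:2]*1000).astype(np.float32))
    if a<b: a,b,th=b,a,th+90
    return np.round([cx,cy,a,b,(th+90)%180-90],1)
E
python3 - <<'E'
from h import *
C={n:dict(np.load(f"pics/{n}0.npz")) for n in("scene","top")}
for n,c in C.items():
    w=cloud(c);hsv=cv2.cvtColor(c["image"],cv2.COLOR_BGR2HSV);H,S,V=hsv[...,0],hsv[...,1],hsv[...,2]
    wk=(w[...,0]>.3)&(w[...,0]<1.1)&(abs(w[...,1])<.6)&(w[...,2]>-.02)&(w[...,2]<.12)
    ms={"orange":(H>6)&(H<18)&(S>150)&(V>100),"yellow":(H>=22)&(H<34)&(S>130)&(V>90),"tall":(w[...,2]>.012)&(S<120),}
    for k,m in ms.items():
        N,l,st,ce=cv2.connectedComponentsWithStats((m&wk).astype(np.uint8))
        for i in range(1,N):
            if st[i,4]<120: continue
            q=(l==i);P=w[q];zt=np.percentile(P[:,2],97)
            # rim by ray casting at the top height
            top=P[P[:,2]>zt-.006]
            print(n,k,"px",ce[i].round(),"n",st[i,4],"ztop",zt.round(4),"rect",rect(top))
c=C["scene"]["image"];a=cv2.resize(c[150:310,190:390],(800,600),interpolation=3)
a=cv2.resize(c[165:225,325:380],(380,400),interpolation=3);b=cv2.resize(c[250:300,190:240],(400,400),interpolation=3)
cv2.imwrite("pics/yel.png",np.hstack([a,b]))
E
```

```text
scene orange px [270. 138.] n 926 ztop 0.038 rect [ 6.817e+02 -1.188e+02  1.280e+02  6.780e+01 -2.000e-01]
scene yellow px [351. 201.] n 942 ztop 0.0631 rect [ 413.7 -222.    94.8   58.9  -14.2]
scene yellow px [214. 273.] n 421 ztop 0.0474 rect [357.7 155.   72.4  44.4 -36.3]
scene tall px [189. 145.] n 10110 ztop 0.1173 rect [581.3  44.9 743.6 556.5  75.6]
scene tall px [413. 140.] n 3702 ztop 0.1127 rect [ 528.7 -404.8  114.5   95.1   49.4]
scene tall px [177. 138.] n 650 ztop 0.0314 rect [784.8 119.8  87.2  66.5 -79.1]
scene tall px [204. 131.] n 135 ztop 0.0435 rect [775.4  45.4  31.4  28.  -17. ]
scene tall px [335. 151.] n 1408 ztop 0.0906 rect [ 540.5 -243.5   16.1   10.3   38.5]
scene tall px [143. 141.] n 261 ztop 0.0633 rect [799.3 213.8  30.2  20.2 -34.9]
scene tall px [194. 160.] n 305 ztop 0.0511 rect [681.4  99.4  84.7  22.8  77.6]
scene tall px [256. 193.] n 154 ztop 0.0425 rect [532.1 -16.6  27.2  25.4 -21.7]
scene tall px [145. 205.] n 262 ztop 0.0767 rect [595.3 256.5  26.6  14.5 -84.9]
scene tall px [242. 229.] n 871 ztop 0.0851 rect [429.6  56.2  91.5  49.3   9.1
[... 1442 characters left out ...]
1425 ztop 0.0878 rect [ 565.4 -563.6  107.9   71.1    0.9]
top tall px [144. 174.] n 188 ztop 0.0821 rect [594.9 250.2  24.4  10.1 -40. ]
top tall px [345. 192.] n 755 ztop 0.0953 rect [ 541.9 -243.4   14.7    8.9   14.1]
top tall px [390. 199.] n 1100 ztop 0.1116 rect [ 505.2 -373.    79.2   18.7   39.5]
top tall px [249. 196.] n 123 ztop 0.0417 rect [530.5 -17.1  28.5  27.8 -32.7]
top tall px [123. 226.] n 307 ztop 0.0217 rect [468.8 308.8  55.7  40.5 -15.7]
top tall px [149. 222.] n 149 ztop 0.066 rect [476.8 240.9  18.9   7.4  75.1]
top tall px [219. 232.] n 410 ztop 0.0841 rect [428.1  55.7  90.5  48.4   9.2]
top tall px [128. 261.] n 642 ztop 0.0529 rect [373.1 275.   76.   24.2  88. ]
```

View pics/yel.png

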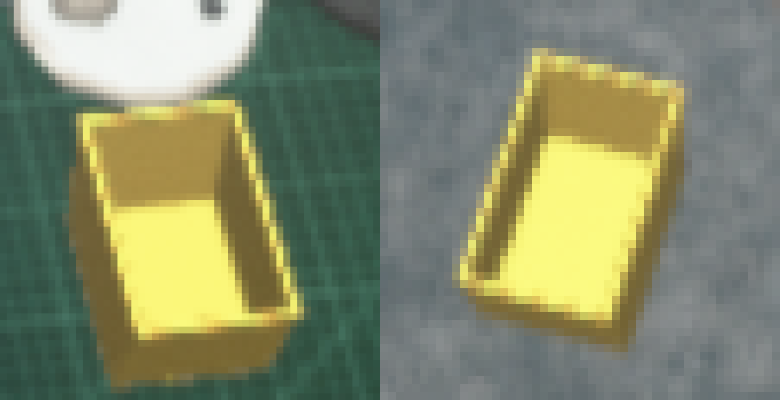

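Yellow A (scene 351,201) measures 95×59 mm with its rim at about 60 mm, which fits the 94×58×58 description. B (214,273) is only 72×44 mm, so it is the look-alike. Next I'll refine the orange tub and the dock.

```bash
python3 - <<'E'
from h import *
C={n:dict(np.load(f"pics/{n}0.npz")) for n in("scene","top")}
def near(w,x,y,r): return np.hypot(w[...,0]-x,w[...,1]-y)<r
for n,c in C.items():
    w=cloud(c);hsv=cv2.cvtColor(c["image"],cv2.COLOR_BGR2HSV);H,S,V=hsv[...,0],hsv[...,1],hsv[...,2]
    for x,y in((.6,0),(.7,.03),(.5,.1),(.35,-.2)):
        print(n,"plane",x,y,np.median(w[near(w,x,y,.02)][:,2]).round(4))
    m=near(w,.68,-.12,.11)&(H>4)&(H<34)&(S>140);P=w[m];
    for lo in(.025,.03,.033): print(n,"or",rect(P[P[:,2]>lo]),np.percentile(P[:,2],[50,90,99]).round(4))
    cn=max(cv2.findContours(m.astype(np.uint8),0,1)[0],key=cv2.contourArea)
    print(n,"or ray z34",rect(rays(c,cn,.034)))
    m=near(w,.62,.112,.06)&(V<60); cn=max(cv2.findContours(m.astype(np.uint8),0,1)[0],key=cv2.contourArea)
    print(n,"pad",cv2.contourArea(cn),rect(rays(c,cn,.006)))
    D=w[near(w,.625,.112,.1)]
    print(n,"lip",rect(D[D[:,2]>.043]),"stop+lip",rect(D[(D[:,2]>.013)]), "all>8",rect(D[(D[:,2]>.009)]))
E
```

```text
scene plane 0.6 0 0.002
scene plane 0.7 0.03 0.0012
scene plane 0.5 0.1 0.0006
scene plane 0.35 -0.2 0.003
scene or [ 6.827e+02 -1.193e+02  1.303e+02  6.920e+01  4.000e-01] [0.0173 0.0362 0.0395]
scene or [ 6.829e+02 -1.194e+02  1.303e+02  6.900e+01 -6.000e-01] [0.0173 0.0362 0.0395]
scene or [ 681.7 -118.9  127.8   68.1   -0.7] [0.0173 0.0362 0.0395]
scene or ray z34 [ 6.826e+02 -1.159e+02  1.269e+02  7.530e+01 -1.000e-01]
scene pad 529.5 [629.5 111.6  81.3  59.9 -13.3]
scene lip [681.5  99.3  84.7  22.9  77.6] stop+lip [632.7 110.4 123.8  85.7 -13.3] all>8 [623.9 106.3 139.4 105.7 -14.1]
top plane 0.6 0 0.0002
top plane 0.7 0.03 0.0004
top plane 0.5 0.1 0.0002
top plane 0.35 -0.2 0.0031
top or [ 6.821e+02 -1.197e+02  1.290e+02  6.860e+01 -3.000e-01] [0.0063 0.0347 0.0371]
top or [ 6.817e+02 -1.197e+02  1.281e+02  6.860e+01 -3.000e-01] [0.0063 0.0347 0.0371]
top or [ 681.  -119.5  127.    68.5   -0. ] [0.0063 0.0347 0.0371]
top or ray z34 [ 6.805e+02 -1.191e+02  1.289e+02  7.020e+01 -6.000e-01]
top pad 576.5 [623.8 111.4  84.5  56.6 -13.6]
top lip [679.5  98.5  86.   21.5  76.7] stop+lip [631.  110.4 121.3  86.4 -13.5] all>8 [630.5 108.6 122.1  88.3 -12.1]
```

```bash
python3 - <<'E'
import cv2,numpy as np
a=cv2.imread("pics/scene0.png")[145:220,165:235];b=cv2.imread("pics/top0.png")[125:200,165:235]
cv2.imwrite("pics/dock.png",np.hstack([cv2.resize(x,(400,428),interpolation=3) for x in(a,b)]))
E
```

```text
(no output)
```

View pics/dock.png

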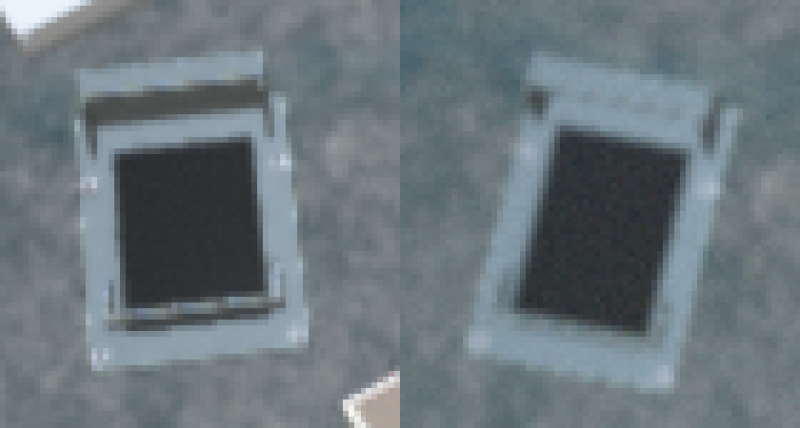

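The dock is at about (0.626, 0.112), yaw −0.23 rad, with the lip at the far end. The orange tub is at (0.682, −0.119), yaw about 0. I'm moving past the robot's side of the lamp towards the orange tub.

```bash
python3 -m inch '[[0,0,-0.1,0.016,0.06,0,0.085],[0,0,-0.2,0.035,0.12,0,0.085],[0,0,-0.3,0.054,0.18,0,0.085],[0,0,-0.389,0.073,0.24,0,0.085],[0,0,-0.389,0.1,0.3,0,0.085],[0,0,-0.389,0.13,0.35,0,0.085],[0,0,-0.389,0.165,0.4,0,0.085],[0,0,-0.389,0.2,0.45,0,0.085],[0,0,-0.389,0.24,0.483,0,0.085],[0,0,-0.389,0.24,0.483,0,0.085]]' && python3 -m inch '[[0,0,0,0.06,0,-0.02,0.085],[0,0,0,0.12,0,-0.04,0.085],[0,0,0,0.17,0,-0.06,0.085],[0,0,0,0.199,0,-0.07,0.085],[0,0,0,0.199,0,-0.07,0.085],[0,0,0,0.199,0,-0.07,0.085]]'
cat >> h.py <<'E'
def wcloud(c,s):
    """wrist fisheye: returns world points per pixel from z_map and per-pixel world rays"""
    from scipy.spatial.transform import Rotation as Ro
    K=c["intrinsics"];v,u=np.mgrid[:384,:512]
    x=(u-K[0,2])/K[0,0];y=(v-K[1,2])/K[1,1];th=np.hypot(x,y)+1e-9
    d=np.stack([np.sin(th)*x/th,np.sin(th)*y/th,np.cos(th)],-1)
    R=Ro.from_euler("xyz",s["tcp_rot"]).as_matrix();T=c["hand_eye"]
    A=R@T[:3,:3];o=R@T[:3,3]+s["eef_pos"]
    z=c["z_map"];w=o+(d*(z/np.maximum(d[...,2],.05))[...,None])@A.T;w[z==0]=np.nan
    return w,d@A.T,o
E
python3 - <<'E'
from h import *; from cell import *
s=observe();c=read_camera("wrist");cv2.imwrite("pics/w1.png",c["image"]);np.savez("pics/w1.npz",**c)
print(s["time"],s["eef_pos"],s["tcp_rot"],s["contact_force"],c["intrinsics"],c["hand_eye"])
w,d,o=wcloud(c,s);hsv=cv2.cvtColor(c["image"],cv2.COLOR_BGR2HSV);H,S,V=[hsv[...,i] for i in range(3)]
m=(H>4)&(H<34)&(S>140)&(abs(w[...,0]-.68)<.12)&(abs(w[...,1]+.12)<.08);P=w[m];print(len(P),np.percentile(P[:,2],[5,50,95]))
zt=np.percentile(P[:,2],95)
print(rect(P[P[:,2]>zt-.006]),rect(P))
E
```

```text
time: 1.35
eef_pos: [0.4853, -0.1159, 0.2043]
tcp_rot: [-3.14, -0.0, 0.001]
contact_force: [-0.4, -0.5, 0.5]
width: 0.085
grip_force: 0.0
time: 2.1
eef_pos: [0.6815, -0.1205, 0.1346]
tcp_rot: [3.141, 0.001, -0.006]
contact_force: [-0.6, -0.4, 0.3]
width: 0.0852
grip_force: 0.0
2.1 [ 0.68149357 -0.12049851  0.13460535] [ 3.14122125e+00  9.50143150e-04 -5.94865975e-03] [-0.58094482 -0.39355341  0.29285654] [[297.31863964   0.         254.94954406]
 [  0.         297.31863964 180.16345513]
 [  0.           0.           1.        ]] [[ 4.55812875e-04 -9.63404769e-01 -2.68050451e-01  6.70096222e-02]
 [ 9.99999542e-01  6.64594869e-04 -6.88158512e-04  1.55936278e-04]
 [ 8.41120146e-04 -2.68050014e-01  9.63404631e-01 -1.68281947e-01]
 [ 0.00000000e+00  0.00000000e+00  0.00000000e+00  1.00000000e+00]]
9375 [0.00110865 0.00345135 0.03335839]
[ 6.811e+02 -1.069e+02  1.273e+02  9.460e+01 -2.000e-01] [ 6.811e+02 -1.091e+02  1.273e+02  9.890e+01 -4.000e-01]
```

View pics/w1.png

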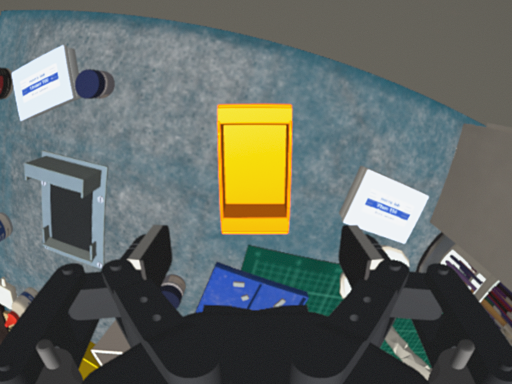

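The wrist picture shows the orange tub centred between the fingers (columns 218–293, rows 104–235), with the dock at the left around (75,210). I'm descending, gripping and lifting.

```bash
python3 -m inch '[[0,0,0,0,0,-0.05,0.085],[0,0,0,0,0,-0.1,0.085],[0,0,0,0,0,-0.125,0.085],[0,0,0,0,0,-0.137,0.085],[0,0,0,0,0,-0.137,0.085],[0,0,0,0,0,-0.137,0.06],[0,0,0,0,0,-0.137,0.05],[0,0,0,0,0,-0.137,0.05],[0,0,0,0,0,-0.137,0.05],[0,0,0,0,0,-0.137,0.05]]'
```

```text
time: 3.4
eef_pos: [0.6833, -0.1197, -0.0012]
tcp_rot: [3.141, -0.002, -0.005]
contact_force: [1.9, -0.6, 5.0]
width: 0.0506
grip_force: 4.5
```

```bash
python3 - <<'E'
from h import *; from cell import *
c=read_camera("wrist");b=read_camera("scene");s=observe();print(s["width"],s["grip_force"],s["time"],s["contact_force"])
np.savez("pics/s2.npz",**b)
cv2.imwrite("pics/w2.png",np.hstack([c["image"][60:384,90:420],cv2.resize(b["image"][100:200,200:340],(453,324))]))
E
```

```text
0.04998138723032049 4.655252918601036 3.5 [0.82810825 1.13830231 6.74867932]
```

View pics/w2.png

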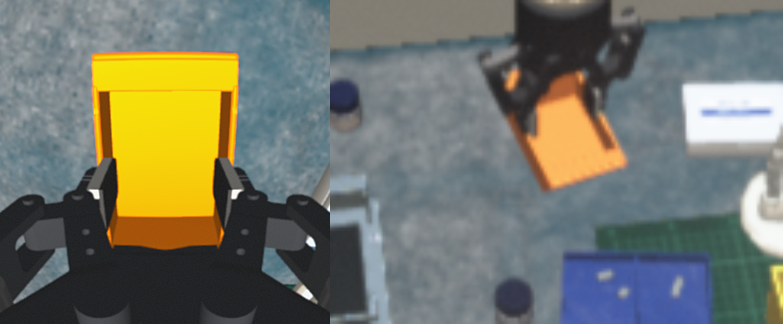

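The wrist crop suggests the pads are at (105,185) and (225,185), inside the tub's walls, and the width equals the commanded 50 mm. I'll check with depth.

```bash
python3 - <<'E'
from h import *; from cell import *
s=observe();c=read_camera("wrist")
w,d,o=wcloud(c,s);hsv=cv2.cvtColor(c["image"],cv2.COLOR_BGR2HSV);H,S,V=[hsv[...,i] for i in range(3)]
for v in (150,175,200,225,240):
    print(v,[(u,*(w[v,u]*1000).round().astype(int),int(H[v,u]),int(S[v,u])) for u in list(range(176,216,4))+list(range(296,340,4)) if np.isfinite(w[v,u,0])])
b=dict(np.load("pics/s2.npz"));w=cloud(b);hsv=cv2.cvtColor(b["image"],cv2.COLOR_BGR2HSV)
m=(hsv[...,0]>4)&(hsv[...,0]<34)&(hsv[...,1]>140)&(np.hypot(w[...,0]-.68,w[...,1]+.12)<.1);P=w[m]
print(np.percentile(P[:,2],[5,50,90,97]));print(rect(P[P[:,2]>.03]),rect(P))
E
```

```text
150 [(176, np.int64(722), np.int64(-74), np.int64(-1), 97, 23), (180, np.int64(722), np.int64(-76), np.int64(-1), 100, 38), (184, np.int64(727), np.int64(-87), np.int64(32), 27, 247), (188, np.int64(727), np.int64(-89), np.int64(32), 20, 245), (192, np.int64(727), np.int64(-91), np.int64(32), 20, 245), (196, np.int64(727), np.int64(-93), np.int64(33), 19, 245), (200, np.int64(727), np.int64(-95), np.int64(34), 21, 245), (204, np.int64(727), np.int64(-96), np.int64(32), 21, 245), (208, np.int64(727), np.int64(-98), np.int64(32), 21, 245), (212, np.int64(727), np.int64(-100), np.int64(32), 21, 245), (296, np.int64(727), np.int64(-139), np.int64(33), 21, 245), (300, np.int64(727), np.int64(-141), np.int64(32), 20, 245), (304, np.int64(727), np.int64(-143), np.int64(33), 21, 245), (312, np.int64(727), np.int64(-146), np.int64(33), 16, 244), (316, np.int64(727), np.int64(-149), np.int64(32), 16, 244), (320, np.int64(727), np.int64(-151), np.int64(31), 17, 244), (324, np.int64(727), np.int64(-152), np.int64(32), 24, 245), (328, np.int64(727), np.int64(-154), np.int64(31), 8, 141), (332, np
[... 4505 characters left out ...]
), np.int64(-148), np.int64(2), 25, 245), (304, np.int64(681), np.int64(-145), np.int64(33), 170, 39), (308, np.int64(687), np.int64(-145), np.int64(44), 0, 0), (312, np.int64(690), np.int64(-145), np.int64(51), 30, 8), (316, np.int64(693), np.int64(-146), np.int64(56), 120, 9), (320, np.int64(692), np.int64(-148), np.int64(55), 24, 13), (324, np.int64(693), np.int64(-149), np.int64(56), 15, 10), (328, np.int64(693), np.int64(-151), np.int64(57), 30, 10), (332, np.int64(689), np.int64(-155), np.int64(48), 108, 19), (336, np.int64(689), np.int64(-157), np.int64(50), 98, 16)]
[0.0021042  0.00968992 0.03663989 0.09054559]
[ 668.6 -110.2  150.5   85.    -0.7] [ 668.6 -110.2  150.5   85.    -0.7]
```

```bash
python3 - <<'E'
from h import *
from cell import *
def tips(c,tag):
    s={"tcp_rot":np.zeros(3),"eef_pos":np.zeros(3)}
    w,d,o=wcloud(c,s)
    hsv=cv2.cvtColor(c["image"],cv2.COLOR_BGR2HSV)
    m=(abs(w[...,0])<.02)&(abs(w[...,1])<.07)&(w[...,2]<.005)&(w[...,2]>-.07)&(hsv[...,1]<90)
    for sg in(1,-1):
        P=w[m&(sg*w[...,1]>0)]; print(tag,sg,len(P),"z max",np.percentile(P[:,2],[90,98,100]).round(4),"inner y",np.percentile(sg*P[:,1],[1,5]).round(4),"x",np.percentile(P[:,0],[2,98]).round(4))
tips(dict(np.load("pics/w1.npz")),"open"); tips(read_camera("wrist"),"now")
print(observe()["eef_pos"],observe()["contact_force"])
E
```

```text
open 1 1516 z max [-0.0442 -0.0401 -0.0383] inner y [0.0421 0.0422] x [-0.0109  0.0105]
open -1 1525 z max [-0.0443 -0.04   -0.0382] inner y [0.0419 0.0421] x [-0.0111  0.0104]
now 1 3543 z max [-0.      0.0005  0.0012] inner y [0.0248 0.025 ] x [-0.0175  0.0187]
now -1 3697 z max [-0.0001  0.0004  0.0012] inner y [0.0246 0.0248] x [-0.0175  0.0191]
[ 0.6829907  -0.1197489  -0.00164033] [1.59505898 0.24414123 6.19245269]
```

```bash
python3 - <<'E'
from h import *
c=dict(np.load("pics/w1.npz"));s={"tcp_rot":np.zeros(3),"eef_pos":np.zeros(3)}
w,d,o=wcloud(c,s)
for v in range(218,275,5):
    print(v,[(u,*(w[v,u]*1000).round().astype(int).tolist(),*c["image"][v,u].tolist()) for u in range(136,176,5)])
E
```

```text
218 [(136, -63, -139, 135, 142, 138, 128), (141, -63, -133, 135, 135, 130, 117), (146, -63, -126, 134, 132, 127, 115), (151, -63, -120, 136, 132, 128, 117), (156, -63, -114, 136, 133, 130, 120), (161, -62, -108, 135, 135, 131, 123), (166, -63, -102, 136, 137, 133, 123), (171, -62, -96, 136, 137, 133, 123)]
223 [(136, -70, -140, 136, 149, 147, 138), (141, -70, -134, 135, 138, 134, 126), (146, -70, -128, 136, 128, 124, 111), (151, -69, -121, 136, 135, 131, 121), (156, -69, -115, 136, 124, 119, 108), (161, -69, -108, 135, 133, 128, 118), (166, -69, -102, 136, 133, 128, 119), (171, -69, -97, 137, 133, 128, 119)]
228 [(136, -77, -142, 137, 131, 124, 110), (141, -77, -135, 136, 149, 145, 138), (146, -76, -129, 136, 132, 127, 116), (151, 10, -49, -46, 99, 101, 100), (156, 10, -46, -47, 93, 95, 97), (161, 10, -44, -47, 54, 55, 55), (166, 8, -42, -43, 26, 25, 25), (171, -75, -97, 136, 138, 134, 122)]
233 [(136, -83, -143, 136, 129, 124, 111), (141, -83, -136, 135, 136, 131, 120), (146, -82, -129, 135, 117, 114, 106), (151, 10, -47, -52, 92, 95, 96), (156, 10, -44, -52, 84, 87, 87), (161, 10, 
[... 1549 characters left out ...]
67, 28, 29, 30), (156, 0, -43, -62, 26, 26, 26), (161, -3, -43, -56, 30, 28, 29), (166, -7, -42, -50, 33, 30, 30), (171, -123, -103, 137, 93, 87, 77)]
268 [(136, 6, -46, -76, 210, 221, 224), (141, 6, -44, -76, 123, 127, 131), (146, 5, -42, -74, 30, 30, 31), (151, 2, -42, -69, 30, 30, 29), (156, -1, -42, -64, 27, 27, 28), (161, -5, -42, -58, 30, 29, 27), (166, -9, -42, -51, 26, 27, 27), (171, -130, -103, 135, 131, 123, 108)]
273 [(136, 11, -41, -87, 37, 32, 33), (141, 4, -44, -77, 66, 66, 68), (146, 3, -42, -75, 31, 32, 33), (151, 0, -43, -70, 19, 25, 21), (156, -3, -42, -64, 28, 27, 26), (161, -8, -43, -58, 34, 32, 33), (166, -12, -43, -51, 78, 75, 70), (171, -138, -105, 136, 128, 123, 113)]
```

```bash
python3 -m inch '[[0,0,0,0,0,0,0.085],[0,0,0,0,0,0,0.085],[0,0,0,0,0,0,0.085],[0,0,0,0,0,0,0.085]]'
```

```text
time: 4.1
eef_pos: [0.6825, -0.1197, -0.0022]
tcp_rot: [-3.142, -0.0, -0.005]
contact_force: [0.3, -0.3, 5.2]
width: 0.0526
grip_force: 64.0
```

The depth shows the real fingertips sit about 40 mm behind the TCP when open, so the pads closed into the tub's mouth instead of around it. I'm easing them shut, lifting clear, reopening and re-measuring.

```bash
python3 -m inch '[[0,0,0,0,0,0,0.045],[0,0,0,0,0,0,0.045],[0,0,0,0,0,0,0.045],[0,0,0,0,0,0.04,0.045],[0,0,0,0,0,0.065,0.085],[0,0,0,0,0,0.065,0.085],[0,0,0,0,0,0.065,0.085],[0,0,0,0,0,0.065,0.085],[0,0,0,0,0,0.065,0.085],[0,0,0,0,0,0.065,0.085]]'
cat >> h.py <<'E'
def grab(tag):
    from cell import observe,read_camera
    s=observe();c=read_camera("wrist");np.savez(f"pics/{tag}.npz",**c);cv2.imwrite(f"pics/{tag}.png",c["image"])
    w,d,o=wcloud(c,s);hsv=cv2.cvtColor(c["image"],cv2.COLOR_BGR2HSV)
    return s,c,w,[hsv[...,i] for i in range(3)]
def rim(w,m,zlo,zhi,box):
    q=m&(w[...,2]>zlo)&(w[...,2]<zhi)&(abs(w[...,0]-box[0])<box[2])&(abs(w[...,1]-box[1])<box[2])
    return rect(w[q]),q.sum()
E
python3 - <<'E'
from h import *
s,c,w,(H,S,V)=grab("w3");print(s["eef_pos"],s["tcp_rot"],s["width"],s["contact_force"])
m=(H>4)&(H<34)&(S>200)
print(rim(w,m,.027,.045,(.68,-.12,.09)))
E
```

```text
time: 5.35
eef_pos: [0.6822, -0.1196, 0.0622]
tcp_rot: [-3.141, 0.001, -0.005]
contact_force: [-0.2, -0.7, 1.4]
width: 0.0849
grip_force: 0.0
[ 0.68216002 -0.11960026  0.06223738] [-3.14137099e+00  6.47778357e-04 -5.15645523e-03] 0.08488492395456933 [-0.18303116 -0.73227258  1.39561188]
(array([ 6.806e+02, -1.197e+02,  1.265e+02,  6.810e+01, -2.000e-01]), np.int64(5496))
```

```bash
python3 -m inch '[[0,0,0,-0.001,0,-0.05,0.085],[0,0,0,-0.001,0,-0.08,0.085],[0,0,0,-0.001,0,-0.09,0.085],[0,0,0,-0.001,0,-0.09,0.085],[0,0,0,-0.001,0,-0.09,0.05],[0,0,0,-0.001,0,-0.09,0.05],[0,0,0,-0.001,0,-0.09,0.05],[0,0,0,-0.001,0,-0.09,0.05]]'
```

```text
time: 6.4
eef_pos: [0.6828, -0.1198, -0.0252]
tcp_rot: [3.141, -0.003, -0.005]
contact_force: [-0.2, -0.2, 5.9]
width: 0.0672
grip_force: 68.9
```

```bash
python3 -m inch '[[0,0,0,0,0,0.05,0.05],[0,0,0,0,0,0.1,0.05],[0,0,-0.08,-0.015,0.06,0.125,0.05],[0,0,-0.16,-0.03,0.12,0.125,0.05],[0,0,-0.226,-0.045,0.18,0.125,0.05],[0,0,-0.226,-0.06,0.22,0.125,0.05],[0,0,-0.226,-0.062,0.232,0.125,0.05],[0,0,-0.226,-0.062,0.232,0.125,0.05],[0,0,-0.226,-0.062,0.232,0.125,0.05]]'
python3 - <<'E'
from h import *
from cell import *
s,c,w,(H,S,V)=grab("w4");print(s["eef_pos"],s["tcp_rot"],s["width"],s["contact_force"],s["grip_force"])
a=s["tcp_rot"][2];R=np.array([[np.cos(a),np.sin(a)],[-np.sin(a),np.cos(a)]])
m=(H>4)&(H<34)&(S>200)
# tool-aligned frame (x tool, y world-ish), z world
L=w-s["eef_pos"];L[...,:2]=L[...,:2]@R.T
q=m&(abs(L[...,0])<.1)&(abs(L[...,1])<.05)&(L[...,2]>.045);P=L[q]
print("z pct",np.percentile(P[:,2],[2,10,50,90,98]).round(4),"x",P[:,0].min(),P[:,0].max())
for lo,hi in((.03,.075),(-.08,-.03)):
    p=P[(P[:,0]>lo)&(P[:,0]<hi)];
    if len(p): print(lo,len(p),np.percentile(p[:,2],[50,90]),"x",np.percentile(p[:,0],[1,99]),"y",np.percentile(p[:,1],[1,99]))
# dock in this view
q=(abs(w[...,0]-.626)<.1)&(abs(w[...,1]-.112)<.09)&(w[...,2]>.041)&(w[...,2]<.055)&(S<90);print("dock high",q.sum(),rect(w[q]))
b=read_camera("scene");np.savez("pics/s4.npz",**b)
im=np.hstack([c["image"][40:340,90:420],cv2.resize(b["image"][100:230,130:330],(460,300))]);cv2.imwrite("pics/v4.png",im)
E
```

```text
time: 7.52
eef_pos: [0.62, 0.1099, 0.0977]
tcp_rot: [3.141, -0.0, -0.234]
contact_force: [-0.0, -0.4, -1.1]
width: 0.0673
grip_force: 68.2
[0.62003901 0.10994872 0.09766434] [ 3.14068558e+00 -4.16442494e-04 -2.33875524e-01] 0.06726874144320627 [-0.03710658 -0.40549463 -1.10824615] 68.22379231452942
z pct [0.0466 0.0519 0.0577 0.0586 0.0592] x -0.039200931832696156 0.06179971782359456
0.03 8843 [0.05775536 0.05860023] x [0.03142244 0.06146778] y [-0.03335086  0.03300039]
-0.08 91 [0.04891803 0.05284246] x [-0.03909517 -0.03007759] y [-0.03225549  0.03150455]
dock high 2027 [682.4  97.8  86.1  13.1  76.8]
```

View pics/v4.png

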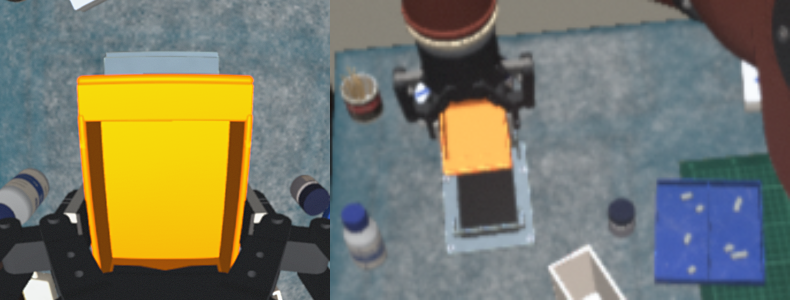

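The tub is held level (rim 58 mm above TCP, far tip +61.5). The lip shows at crop (160,62), just past the tub's far flange. I'll back off 45 mm so the whole lip is visible, then refine the dock pose in the wrist frame.

```bash
python3 -m inch '[[0,0,0,-0.044,0.0125,0,0.05],[0,0,0,-0.044,0.0125,0,0.05],[0,0,0,-0.044,0.0125,0,0.05]]'
python3 - <<'E'
from h import *
s,c,w,(H,S,V)=grab("w5");print(s["eef_pos"],s["tcp_rot"])
a=-.231;ex=np.array([np.cos(a),np.sin(a)]);ey=np.array([-ex[1],ex[0]]);O=np.array([.6255,.1112])
D=w[...,:2]-O;X=D@ex*1000;Y=D@ey*1000;Z=w[...,2]*1000
print("z worktop beyond",np.median(Z[(X>90)&(X<110)&(abs(Y)<40)]))
q=(abs(X-57)<20)&(abs(Y)<60)&(Z>38)&(Z<56)&(S<110);print(q.sum(),rect(w[q]))
for z0 in(40,42,44,46):
    k=q&(Z>z0-1)&(Z<z0+1)
    if k.sum()>20: print(z0,k.sum(),"X",np.percentile(X[k],[1,50,99]).round(1),"Y",np.percentile(Y[k],[1,99]).round(1))
for lo,hi in((-30,-10),(-10,10),(10,30)):
    k=q&(Y>lo)&(Y<hi); print("lip strip",lo,hi,np.percentile(X[k],[1,99]).round(1),np.median(Z[k]).round(1))
for sg in(-1,1):
    k=(X>45)&(X<70)&(sg*Y>30)&(sg*Y<50)&(Z>20)&(Z<47);print("cheek",sg,k.sum(),np.percentile(Y[k],[1,99]).round(1))
E
```

```text
time: 8.0
eef_pos: [0.5761, 0.1237, 0.098]
tcp_rot: [3.141, -0.001, -0.233]
contact_force: [-0.5, -0.1, -1.5]
width: 0.0669
grip_force: 68.2
[0.57606792 0.12371444 0.09797686] [ 3.14144839e+00 -8.76089948e-04 -2.32548943e-01]
z worktop beyond -0.8695895846567159
2355 [678.7  98.9  85.9  21.7  76.6]
42 21 X [44.  48.  65.5] Y [-40.6  43.1]
44 1086 X [45.2 56.8 64.9] Y [-41.9  42.8]
46 1235 X [49.6 56.6 64.3] Y [-41.5  41.8]
lip strip -30 -10 [49.7 64.1] 45.1
lip strip -10 10 [49.5 65. ] 45.1
lip strip 10 30 [49.7 64.7] 45.1
cheek -1 380 [-42.5 -30.3]
cheek 1 400 [30.5 42.9]
```

```bash
python3 -m inch '[[0.03,0.127,0,0.01,-0.003,-0.04,0.05],[0.0605,0.255,0,0.017,-0.0047,-0.075,0.05],[0.0605,0.255,0,0.017,-0.0047,-0.095,0.05],[0.0605,0.255,0,0.017,-0.0047,-0.1025,0.05],[0.0605,0.255,0,0.017,-0.0047,-0.1025,0.05],[0.0605,0.255,0,0.017,-0.0047,-0.1025,0.05]]'
cat >> h.py <<'E'
O=np.array([.6249,.1115]);YAW=-.233
ex=np.array([np.cos(YAW),np.sin(YAW)]);ey=np.array([-ex[1],ex[0]])
E
python3 - <<'E'
from h import *
from scipy.spatial.transform import Rotation as Ro
s,c,w,(H,S,V)=grab("w6")
D=w[...,:2]-O;X=D@ex*1000;Y=D@ey*1000;Z=w[...,2]*1000
p=s["eef_pos"];R=Ro.from_euler("xyz",s["tcp_rot"]).as_matrix()
print("tcp local",((p[:2]-O)@ex*1000).round(1),((p[:2]-O)@ey*1000).round(1),(p[2]*1000).round(1),"tool x tilt deg",np.degrees(np.arcsin(R[2,0])).round(2))
m=(H>4)&(H<34)&(S>200)&(abs(Y)<50)&(X>20)
print("tub far edge X",np.percentile(X[m],[90,99,99.8]).round(1),"Y",np.percentile(Y[m&(X>35)],[1,99]).round(1))
k=m&(X>np.percentile(X[m],97));print("tip z",np.percentile(Z[k],[5,50,95]).round(1))
k=(abs(Y)<25)&(X>44)&(X<70)&(Z>38)&(Z<56)&(S<110);print("lip X",np.percentile(X[k],[1,99]).round(1),np.median(Z[k]).round(1))
E
```

```text
time: 8.8
eef_pos: [0.5932, 0.1208, -0.0024]
tcp_rot: [-3.14, 0.258, -0.23]
contact_force: [-0.1, -1.5, -2.3]
width: 0.0669
grip_force: 68.1
tcp local -33.0 1.7 -2.4 tool x tilt deg -14.79
tub far edge X [40.1 41.5 41.7] Y [-30.8  34. ]
tip z [36.2 37.3 38.7]
lip X [50.5 65.5] 45.1
```

```bash
cat > st.py <<'E'
from h import *
from scipy.spatial.transform import Rotation as Ro
def st(tag):
    s,c,w,(H,S,V)=grab(tag)
    D=w[...,:2]-O;X=D@ex*1000;Y=D@ey*1000;Z=w[...,2]*1000
    p=s["eef_pos"];R=Ro.from_euler("xyz",s["tcp_rot"]).as_matrix()
    print("t",s["time"],"tcp local",((p[:2]-O)@ex*1000).round(1),((p[:2]-O)@ey*1000).round(1),(p[2]*1000).round(1),"pitch",np.degrees(np.arcsin(R[2,0])).round(2),"F",s["contact_force"].round(1))
    m=(H>4)&(H<34)&(S>200)&(abs(Y)<50)&(X>20)
    print("tub far edge X",np.percentile(X[m],[90,99,99.8]).round(1),"Y",np.percentile(Y[m&(X>35)],[1,99]).round(1))
    k=m&(X>np.percentile(X[m],97));print("tip z",np.percentile(Z[k],[5,50,95]).round(1))
    k=(abs(Y)<25)&(X>44)&(X<70)&(Z>38)&(Z<56)&(S<110);print("lip X",np.percentile(X[k],[1,99]).round(1),np.median(Z[k]).round(1))
if __name__=="__main__":
    import sys; st(sys.argv[1])
E
python3 -m inch '[[0,0,0,0,-0.0015,-0.002,0.05],[0,0,0,0.006,-0.003,-0.002,0.05],[0,0,0,0.012,-0.0045,-0.002,0.05],[0,0,0,0.016,-0.0055,-0.002,0.05],[0,0,0,0.0186,-0.0061,-0.002,0.05],[0,0,0,0.0186,-0.0061,-0.002,0.05]]'; python3 st.py w7
```

```text
time: 9.6
eef_pos: [0.6111, 0.114, -0.007]
tcp_rot: [-3.141, 0.262, -0.231]
contact_force: [0.1, 0.0, -1.0]
width: 0.0672
grip_force: 68.1
t 9.6 tcp local -14.0 -0.8 -7.0 pitch -15.02 F [ 0.1  0.  -1. ]
tub far edge X [45.  46.2 46.5] Y [-34.3  32.5]
tip z [36.  36.8 37.6]
lip X [51.  65.7] 45.0
```

```bash
python3 -m inch '[[-0.01,-0.0425,0,0.0024,0,-0.0017,0.05],[-0.02,-0.085,0,0.0047,-0.0005,-0.0035,0.05],[-0.03,-0.1275,0,0.007,-0.001,-0.0055,0.05],[-0.0403,-0.1698,0,0.0091,-0.0014,-0.0076,0.05],[-0.0403,-0.1698,0,0.0091,-0.0014,-0.0076,0.05],[-0.0403,-0.1698,0,0.0091,-0.0014,-0.0076,0.05]]'; python3 st.py w8
```

```text
time: 10.4
eef_pos: [0.6201, 0.1125, -0.0142]
tcp_rot: [-3.141, 0.088, -0.231]
contact_force: [0.2, -0.1, -1.5]
width: 0.067
grip_force: 68.2
t 10.4 tcp local -4.9 -0.1 -14.2 pitch -5.05 F [ 0.2 -0.1 -1.5]
tub far edge X [46.8 48.5 48.8] Y [-33.5  33. ]
tip z [38.2 39.1 40.2]
lip X [50.7 65.5] 45.0
```

Contact-free so far, with the flange under the lip. I'm levelling the last 5° and settling.

```bash
python3 -m inch '[[-0.007,-0.03,0,0.0016,-0.0003,-0.0015,0.05],[-0.0135,-0.057,0,0.0029,-0.0006,-0.003,0.05],[-0.02,-0.085,0,0.0042,-0.001,-0.0044,0.05],[-0.02,-0.085,0,0.0042,-0.001,-0.0055,0.05],[-0.02,-0.085,0,0.0042,-0.001,-0.0055,0.05]]'; python3 st.py w9
```

```text
time: 11.08
eef_pos: [0.6243, 0.112, -0.0193]
tcp_rot: [-3.141, -0.0, -0.231]
contact_force: [-4.0, 0.9, 5.5]
width: 0.067
grip_force: 69.0
t 11.075 tcp local -0.7 0.3 -19.3 pitch 0.01 F [-4.   0.9  5.5]
tub far edge X [47.2 49.  49.2] Y [-33.1  33.5]
tip z [37.9 38.8 39.7]
lip X [50.7 65.2] 45.1
```

```bash
python3 -m inch '[[0,0,0,0,0,0,0.085],[0,0,0,0,0,0,0.085],[0,0,0,0,0,0,0.085],[0,0,0,0,0,0,0.085],[0,0,0,0,0,0.03,0.085],[0,0,0,0,0,0.08,0.085],[0,0,0,0,0,0.13,0.085],[0,0,0,0,0,0.13,0.085]]'
python3 - <<'E'
from h import *
from cell import *
s,c,w,(H,S,V)=grab("w10");D=w[...,:2]-O;X=D@ex*1000;Y=D@ey*1000;Z=w[...,2]*1000
m=(H>4)&(H<34)&(S>200)&(abs(Y)<50)&(abs(X)<75)
L=np.stack([X,Y,Z],-1)/1000
k=m&(Z>30);print("rim",rect(L[k]),Z[k].mean())
fl=lambda a,b:np.median(Z[m&(X>a)&(X<b)&(abs(Y)<25)]) 
print("near flange z",fl(-60,-52),"rim sides far/near", np.median(Z[m&(X>25)&(X<45)&(abs(abs(Y)-32.7)<1.2)]),np.median(Z[m&(X<-25)&(X>-45)&(abs(abs(Y)-32.7)<1.2)]),"floor far/near",fl(20,35),fl(-35,-20))
b=read_camera("scene");np.savez("pics/s10.npz",**b)
im=np.hstack([c["image"][40:340,90:420],cv2.resize(b["image"][130:220,150:270],(400,300))]);cv2.imwrite("pics/v10.png",im)
E
```

```text
time: 12.12
eef_pos: [0.6271, 0.1125, 0.1149]
tcp_rot: [-3.138, -0.007, -0.231]
contact_force: [0.4, 0.8, 0.2]
width: 0.0847
grip_force: 0.0
rim [-8.300e+00  1.000e-01  1.144e+02  6.790e+01  5.000e-01] 37.75903718881833
near flange z 38.64080024279223 rim sides far/near 38.43182567750489 38.55474561699043 floor far/near 8.114539581928454 8.179547497061623
```

View pics/v10.png

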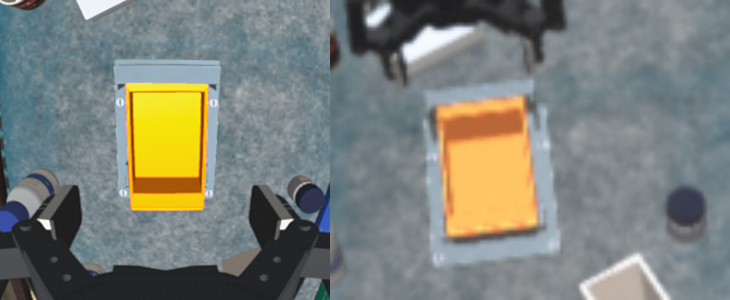

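The tub lies flat: near flange 38.6, floor 8.1 at both ends, and the far flange is hidden under the lip. Now the yellow tub. I'll stay low beside the lamp so the wrist camera passes below its head.

```bash
python3 -m inch '[[0,0,0,-0.04,-0.045,0,0.085],[0,0,0,-0.08,-0.09,0,0.085],[0,0,0,-0.12,-0.14,0,0.085],[0,0,-0.013,-0.155,-0.19,-0.01,0.085],[0,0,-0.013,-0.185,-0.23,-0.055,0.085],[0,0,-0.013,-0.2,-0.255,-0.07,0.085],[0,0,-0.013,-0.21,-0.3,-0.07,0.085],[0,0,-0.013,-0.213,-0.335,-0.07,0.085],[0,0,-0.013,-0.213,-0.335,-0.07,0.085],[0,0,-0.013,-0.213,-0.335,-0.07,0.085]]'
python3 - <<'E'
from h import *
s,c,w,(H,S,V)=grab("w11");print(s["time"],s["eef_pos"],s["tcp_rot"])
m=(H>20)&(H<36)&(S>120)
for lo in(.05,.054): print(rim(w,m,lo,.07,(.414,-.2225,.075)))
k=m&(np.hypot(w[...,0]-.414,w[...,1]+.2225)<.06);print(np.percentile(w[k][:,2],[50,90,98]))
E
```

```text
time: 13.48
eef_pos: [0.4106, -0.2225, 0.0391]
tcp_rot: [-3.141, 0.002, -0.244]
contact_force: [-0.1, 0.5, -0.2]
width: 0.085
grip_force: 0.0
13.475 [ 0.41057225 -0.22248782  0.03908779] [-3.14061799e+00  2.19153693e-03 -2.44149363e-01]
(array([ 412.3, -223.4,   95.3,   59.1,  -14. ]), np.int64(4134))
(array([ 412.3, -223.4,   95.3,   59.1,  -14. ]), np.int64(3428))
[0.01799322 0.05953325 0.06048164]
```

```bash
python3 -m inch '[[0,0,0,0.0015,-0.001,-0.02,0.085],[0,0,0,0.0015,-0.001,-0.032,0.085],[0,0,0,0.0015,-0.001,-0.032,0.085],[0,0,0,0.0015,-0.001,-0.032,0.045],[0,0,0,0.0015,-0.001,-0.032,0.045],[0,0,0,0.0015,-0.001,-0.032,0.045],[0,0,0,0.0015,-0.001,-0.032,0.045],[0,0,0,0.0015,-0.001,-0.032,0.045]]'
```

```text
time: 14.52
eef_pos: [0.4134, -0.2246, 0.0089]
tcp_rot: [3.141, -0.001, -0.244]
contact_force: [-0.5, 1.1, 6.6]
width: 0.0571
grip_force: 64.8
```

```bash
python3 -m inch '[[0,0,0,0,0,0.02,0.045],[0,0,0,0,0.01,0.036,0.045],[0,0,0,0,0.06,0.036,0.045],[0,0,0,0.01,0.11,0.06,0.045],[0,0,0,0.03,0.15,0.11,0.045],[0,0,0.015,0.06,0.2,0.12,0.045],[0,0,0.015,0.09,0.25,0.12,0.045],[0,0,0.015,0.12,0.3,0.12,0.045],[0,0,0.015,0.1434,0.3523,0.1,0.045],[0,0,0.015,0.1434,0.3523,0.1,0.045]]' && python3 -m inch '[[0,0,0,0,0,0,0.045],[0,0,0,0,0,0,0.045]]'
cat > fit.py <<'E'
from h import *
def hold(s,w,m,zr):
    a=s["tcp_rot"][2];R=np.array([[np.cos(a),np.sin(a)],[-np.sin(a),np.cos(a)]])
    L=w-s["eef_pos"];L[...,:2]=L[...,:2]@R.T
    q=m&(abs(L[...,0])<.08)&(abs(L[...,1])<.035)&(abs(L[...,2]-zr)<.02);P=L[q]
    zt=np.percentile(P[:,2],95);P=P[P[:,2]>zt-.004]
    print("held rim z rel",zt.round(4),"x",np.percentile(P[:,0],[.5,99.5]).round(4),"y",np.percentile(P[:,1],[.5,99.5]).round(4),"rect",rect(P))
E
python3 - <<'E'
from fit import *
from cell import *
s,c,w,(H,S,V)=grab("w12");print(s["eef_pos"],s["tcp_rot"],s["contact_force"],s["grip_force"])
D=w[...,:2]-O;X=D@ex*1000;Y=D@ey*1000;Z=w[...,2]*1000
sat=(S>200)&(H>4)&(H<34)
hold(s,w,(H>20)&(H<36)&(S>120),.055)
m=sat&(abs(Y)<45)&(abs(X)<70)
k=m&(Z>34)&(Z<44);print("rim n",k.sum(),"X",np.percentile(X[k],[1,99]).round(1))
for x0 in range(-30,50,10):
    k=m&(abs(X-x0)<4)&(Z>36)&(Z<44);yy=Y[k]
    if (yy>0).sum()>5 and (yy<0).sum()>5: print(x0,"y+",np.percentile(yy[yy>0],[3,97]).round(1),"y-",np.percentile(yy[yy<0],[3,97]).round(1))
k=m&(Z>5)&(Z<12);print("floor X",np.percentile(X[k],[1,99]).round(1),"Y",np.percentile(Y[k],[1,99]).round(1),np.median(Z[k]))
k=m&(abs(Y)<15)&(Z>12)&(Z<38)&(X>20);print("far wall",[(z,np.median(X[k&(abs(Z-z)<2)]).round(1)) for z in(15,25,34)])
E
```

```text
time: 15.78
eef_pos: [0.555, 0.1339, 0.1066]
tcp_rot: [-3.139, 0.004, -0.222]
contact_force: [-1.1, -0.6, -1.0]
width: 0.0567
grip_force: 64.5
time: 16.02
eef_pos: [0.5562, 0.1266, 0.1087]
tcp_rot: [3.141, -0.001, -0.231]
contact_force: [0.7, 0.5, 0.1]
width: 0.0569
grip_force: 64.5
[0.5561645  0.12656888 0.10866021] [ 3.14113899e+00 -6.60910845e-04 -2.31049175e-01] [0.74928343 0.4523193  0.10346177] 64.53951001167297
held rim z rel 0.0518 x [-0.0342  0.0461] y [-0.0295  0.0288] rect [ 5.5 -0.2 81.7 59.3 -0.3]
rim n 1588 X [-41.4  50.9]
-30 y+ [31.1 33.4] y- [-33.6 -31.3]
-20 y+ [31.5 33.3] y- [-33.5 -31.8]
-10 y+ [31.3 33.2] y- [-33.3 -30.9]
0 y+ [31.2 33.9] y- [-33.2 -30.8]
10 y+ [31.4 33.6] y- [-33.1 -31.4]
20 y+ [31.2 33.7] y- [-32.9 -30.7]
30 y+ [31.8 33.7] y- [-33.  -31.2]
40 y+ [ 2.7 33.6] y- [-32.9  -1.4]
floor X [-45.   39.6] Y [-31.2  31.3] 8.134498507816945
far wall [(15, np.float64(40.3)), (25, np.float64(42.0)), (34, np.float64(43.3))]
```

```bash
python3 -m inch '[[0,0,0.01,0.035,-0.0075,0,0.045],[0,0,0.01,0.0679,-0.0145,0,0.045],[0,0,0.01,0.0679,-0.0145,-0.03,0.045],[0,0,0.01,0.0679,-0.0145,-0.0535,0.045],[0,0,0.01,0.0679,-0.0145,-0.0535,0.045],[0,0,0.01,0.0679,-0.0145,-0.0535,0.045]]'
cat >> fit.py <<'E'
def inner(X,Y,Z,m,z0,z1,xs):
    for x0 in xs:
        k=m&(abs(X-x0)<4)&(Z>z0)&(Z<z1);yy=Y[k]
        if (yy>0).sum()>5 and (yy<0).sum()>5: print(x0,"y+",np.percentile(yy[yy>0],[3,97]).round(1),"y-",np.percentile(yy[yy<0],[3,97]).round(1))
def loc(s,w):
    D=w[...,:2]-O;p=s["eef_pos"];print("tcp local",((p[:2]-O)@ex*1000).round(1),((p[:2]-O)@ey*1000).round(1),(p[2]*1000).round(1),"yaw",s["tcp_rot"][2].round(4),"F",s["contact_force"].round(1),"t",s["time"])
    return D@ex*1000,D@ey*1000,w[...,2]*1000
E
python3 - <<'E'
from fit import *
s,c,w,(H,S,V)=grab("w13");X,Y,Z=loc(s,w)
hold(s,w,(H>20)&(H<36)&(S>120),.055)
a=s["tcp_rot"][2]
m=(S>120)&(H>20)&(H<36)
k=m&(Z>100);inner(X,Y,Z,k,95,120,(-20,20,30,40))
m=(S>200)&(H>4)&(H<20)&(abs(Y)<40)&(X>20);inner(X,Y,Z,m,34,44,(35,40,44,48))
E
```

```text
time: 16.82
eef_pos: [0.6247, 0.113, 0.056]
tcp_rot: [-3.141, -0.001, -0.22]
contact_force: [-0.1, -0.9, -0.1]
width: 0.0569
grip_force: 64.6
tcp local -0.5 1.4 56.0 yaw -0.2201 F [-0.1 -0.9 -0.1] t 16.825
held rim z rel 0.0518 x [-0.0341  0.0461] y [-0.0296  0.0288] rect [ 5.4 -0.4 81.6 59.4  0.1]
-20 y+ [26.7 29.8] y- [-28.3 -25.3]
20 y+ [27.5 30.3] y- [-27.6 -24.7]
30 y+ [27.8 30.5] y- [-27.5 -24.9]
40 y+ [ 1.3 30.3] y- [-27.2  -1.4]
35 y+ [31.5 33.7] y- [-33.4 -31.3]
40 y+ [ 1.7 33.6] y- [-33.4  -1.3]
44 y+ [ 1.4 33.5] y- [-33.3  -1.3]
```

```bash
python3 -m inch '[[0,0,-0.008,-0.0006,-0.0008,0,0.045],[0,0,-0.008,-0.0006,-0.0008,-0.008,0.045],[0,0,-0.008,-0.0006,-0.0008,-0.014,0.045],[0,0,-0.008,-0.0006,-0.0008,-0.02,0.045],[0,0,-0.008,-0.0006,-0.0008,-0.026,0.045],[0,0,-0.008,-0.0006,-0.0008,-0.026,0.045]]'
python3 - <<'E'
from fit import *
s,c,w,(H,S,V)=grab("w14");X,Y,Z=loc(s,w)
m=(S>120)&(H>20)&(H<36);inner(X,Y,Z,m,70,100,(-20,20,30,40))
E
```

```text
time: 17.62
eef_pos: [0.623, 0.1125, 0.0279]
tcp_rot: [3.141, 0.001, -0.227]
contact_force: [0.3, 0.3, -1.2]
width: 0.0568
grip_force: 64.6
tcp local -2.1 0.6 27.9 yaw -0.2272 F [ 0.3  0.3 -1.2] t 17.625
-20 y+ [26.4 29.1] y- [-28.8 -26. ]
20 y+ [26.6 29.2] y- [-28.8 -25.6]
30 y+ [26.8 29.3] y- [-28.6 -25.8]
40 y+ [ 0.9 29. ] y- [-28.1  -1.1]
```

```bash
python3 -m inch '[[0,0,0,0.001,-0.0003,-0.004,0.045],[0,0,0,0.001,-0.0003,-0.009,0.045],[0,0,0,0.001,-0.0003,-0.013,0.045],[0,0,0,0.001,-0.0003,-0.0145,0.045],[0,0,0,0.001,-0.0003,-0.0145,0.045]]'
```

```text
time: 18.3
eef_pos: [0.6245, 0.1123, 0.0151]
tcp_rot: [3.141, -0.0, -0.227]
contact_force: [-4.3, -0.5, 9.1]
width: 0.0568
grip_force: 65.8
```

```bash
python3 -m inch '[[0,0,0,0,0,0,0.085],[0,0,0,0,0,0,0.085],[0,0,0,0,0,0,0.085],[0,0,0,0,0,0.02,0.085],[0,0,0,0,0,0.07,0.085],[0,0,0,0,0,0.12,0.085],[0,0,0,0,0,0.12,0.085],[0,0,0,0,0,0.12,0.085]]'
python3 - <<'E'
from fit import *
s,c,w,(H,S,V)=grab("w15");X,Y,Z=loc(s,w)
m=(S>120)&(H>18)&(H<36)&(abs(Y)<45)&(abs(X)<75)
inner(X,Y,Z,m,60,75,(-40,-30,-20,-10,0,10,20,30,40))
k=m&(Z>60)&(Z<75);print("rim X",np.percentile(X[k],[.5,99.5]).round(1),rect(np.stack([X,Y],-1)[k]/1000),"z by x",[(a,np.median(Z[k&(abs(X-a)<6)&(abs(Y)>20)]).round(1)) for a in(-40,-20,0,20,40)])
k=m&(abs(Y)<20)&(Z<25);print("floor z",np.median(Z[k&(abs(X)<20)]),"X",np.percentile(X[k&(Z<14)],[1,99]))
o=(S>200)&(H>4)&(H<20)&(X<-45)&(X>-64)&(abs(Y)<30);print("orange near flange",np.median(Z[o]),o.sum())
E
```

```text
time: 19.3
eef_pos: [0.6245, 0.1123, 0.1349]
tcp_rot: [-3.141, -0.001, -0.227]
contact_force: [0.2, 0.5, -0.2]
width: 0.085
grip_force: 0.0
tcp local -0.5 0.7 134.9 yaw -0.2272 F [ 0.2  0.5 -0.2] t 19.3
-40 y+ [26.4 29.3] y- [-28.9 -25.2]
-30 y+ [26.2 28.9] y- [-28.4 -25.5]
-20 y+ [26.5 29.4] y- [-28.7 -25.8]
-10 y+ [26.5 29.1] y- [-28.4 -25.6]
0 y+ [26.3 28.9] y- [-27.9 -25.3]
10 y+ [26.6 29.5] y- [-28.5 -25.6]
20 y+ [26.7 29.3] y- [-28.  -25.5]
30 y+ [26.6 29.1] y- [-28.5 -25.4]
40 y+ [ 1.7 29.8] y- [-28.3  -0.8]
rim X [-48.2  45.5] [-1.5  0.4 94.1 58.7  0.2] z by x [(-40, np.float64(65.4)), (-20, np.float64(65.7)), (0, np.float64(65.7)), (20, np.float64(65.7)), (40, np.float64(65.7))]
floor z 11.139385202039222 X [-38.7677906   34.46381282]
orange near flange 38.22425187793821 13
```

Yellow is home: its rim is 27.3 mm over the orange's and level. Now the white tub.

```bash
python3 -m inch '[[0,0,0.13,-0.05,-0.014,0,0.085],[0,0,0.26,-0.1,-0.028,0,0.085],[0,0,0.387,-0.15,-0.042,0,0.085],[0,0,0.387,-0.1955,-0.0563,-0.03,0.085],[0,0,0.387,-0.1955,-0.0563,-0.05,0.085],[0,0,0.387,-0.1955,-0.0563,-0.05,0.085],[0,0,0.387,-0.1955,-0.0563,-0.05,0.085]]'
python3 - <<'E'
from fit import *
s,c,w,(H,S,V)=grab("w16");print(s["time"],s["eef_pos"],s["tcp_rot"])
m=(S<90)
q=(w[...,2]>.072)&(w[...,2]<.092)&(abs(w[...,0]-.429)<.065)&(abs(w[...,1]-.056)<.035)
print(q.sum(),rect(w[q]),np.median(w[q][:,2]))
cv2.imwrite("pics/v16.png",c["image"])
E
```

```text
time: 20.23
eef_pos: [0.4295, 0.0564, 0.0846]
tcp_rot: [-3.141, 0.0, 0.16]
contact_force: [-0.4, 0.5, 0.2]
width: 0.0851
grip_force: 0.0
20.225 [0.42953651 0.05642136 0.08455557] [-3.14074218e+00  5.12937829e-05  1.60131922e-01]
2518 [427.   55.7  90.1  49.3   9.5] 0.0804256888927055
```

View pics/v16.png

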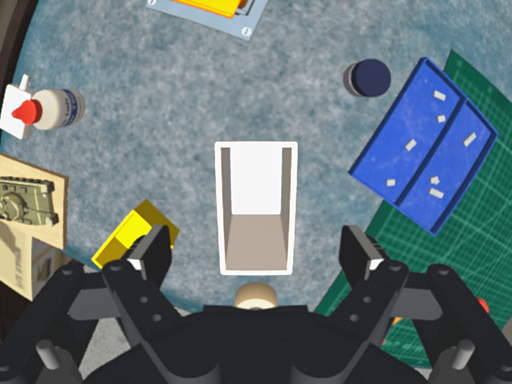

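The white tub (columns 215–298, rows 142–275) sits centred between the fingers. I'm gripping it high.

```bash
python3 -m inch '[[0,0,0.005,-0.002,-0.0006,-0.03,0.085],[0,0,0.005,-0.002,-0.0006,-0.0555,0.085],[0,0,0.005,-0.002,-0.0006,-0.0555,0.085],[0,0,0.005,-0.002,-0.0006,-0.0555,0.035],[0,0,0.005,-0.002,-0.0006,-0.0555,0.035],[0,0,0.005,-0.002,-0.0006,-0.0555,0.035],[0,0,0.005,-0.002,-0.0006,-0.0555,0.035],[0,0,0.005,-0.002,-0.0006,-0.0555,0.035]]'
```

```text
time: 21.28
eef_pos: [0.4282, 0.0556, 0.0299]
tcp_rot: [3.141, -0.002, 0.165]
contact_force: [-0.1, 1.0, 7.9]
width: 0.0465
grip_force: 63.1
```

```bash
python3 -m inch '[[0,0,0,0,0,0.05,0.035],[0,0,0,0,0,0.11,0.035],[0,0,-0.13,0.04,0.02,0.11,0.035],[0,0,-0.26,0.08,0.045,0.11,0.035],[0,0,-0.395,0.1286,0.0721,0.11,0.035],[0,0,-0.395,0.1286,0.0721,0.11,0.035],[0,0,-0.395,0.1286,0.0721,0.11,0.035],[0,0,-0.395,0.1286,0.0721,0.11,0.035]]'
cat >> fit.py <<'E'
def held(s,X,Y,Z,hi,lo):
    p=s["eef_pos"];tx=(p[:2]-O)@ex*1000;ty=(p[:2]-O)@ey*1000;zz=p[2]*1000
    q=(Z>zz+lo)&(Z<zz+hi)&(abs(X-tx)<52)&(abs(Y-ty)<27)
    inner(X,Y,Z,q,0,300,[round(tx)+d for d in(-20,20,30,40)])
    print("held z",np.median(Z[q]-zz).round(1),"X rel max",np.percentile(X[q]-tx,99.5).round(1),"rect",rect(np.stack([X,Y],-1)[q]/1000))
E
python3 - <<'E'
from fit import *
s,c,w,(H,S,V)=grab("w17");X,Y,Z=loc(s,w)
held(s,X,Y,Z,56,48)
m=(S>120)&(H>18)&(H<36)&(abs(Y)<45)&(abs(X)<75);print("yellow rim");inner(X,Y,Z,m,60,72,(-20,0,20,30))
k=m&(Z>60)&(Z<72);print("X",np.percentile(X[k],[.5,99.5]))
E
```

```text
time: 22.28
eef_pos: [0.555, 0.1268, 0.1391]
tcp_rot: [3.141, -0.0, -0.23]
contact_force: [-0.0, 0.3, -0.9]
width: 0.0468
grip_force: 62.4
tcp local -71.5 -1.3 139.1 yaw -0.2301 F [-0.   0.3 -0.9] t 22.275
-92 y+ [19.4 22.7] y- [-25.8 -22.7]
-52 y+ [19.6 22.7] y- [-25.8 -22.8]
-42 y+ [19.6 22.7] y- [-25.7 -22.8]
-32 y+ [ 1.  22.5] y- [-25.6  -1. ]
held z 50.7 X rel max 44.4 rect [-64.6  -1.3  76.1  54.    1.4]
yellow rim
-20 y+ [26.9 29.6] y- [-29.1 -25.8]
0 y+ [26.7 29.5] y- [-27.9 -25.4]
20 y+ [26.9 30.1] y- [-28.5 -26. ]
30 y+ [26.9 29.3] y- [-27.6 -25.2]
X [-46.92817947  45.55796728]
```

```bash
python3 -m inch '[[0,0,0.004,0.035,-0.007,0,0.035],[0,0,0.004,0.0696,-0.0144,0,0.035],[0,0,0.004,0.0696,-0.0144,-0.02,0.035],[0,0,0.004,0.0696,-0.0144,-0.034,0.035],[0,0,0.004,0.0696,-0.0144,-0.034,0.035],[0,0,0.004,0.0696,-0.0144,-0.034,0.035]]'
python3 - <<'E'
from fit import *
s,c,w,(H,S,V)=grab("w18");X,Y,Z=loc(s,w)
held(s,X,Y,Z,56,48)
m=(S>120)&(H>18)&(H<36)&(abs(Y)<45)&(abs(X)<75);print("yellow rim");inner(X,Y,Z,m,60,72,(-20,0,20,30,35,40))
k=m&(Z>60)&(Z<72);print("X",np.percentile(X[k],[.5,99.5]))
E
```

```text
time: 23.08
eef_pos: [0.6249, 0.1134, 0.1053]
tcp_rot: [-3.141, -0.0, -0.226]
contact_force: [1.0, 0.2, -0.2]
width: 0.0473
grip_force: 62.4
tcp local -0.4 1.8 105.3 yaw -0.2257 F [ 1.   0.2 -0.2] t 23.075
-20 y+ [22.5 25.6] y- [-22.9 -19.9]
20 y+ [22.7 25.8] y- [-22.7 -19.7]
30 y+ [22.8 25.8] y- [-22.6 -19.6]
40 y+ [ 1.  25.5] y- [-22.2  -0.8]
held z 50.7 X rel max 44.4 rect [ 6.4  1.7 75.5 53.9  1. ]
yellow rim
30 y+ [26.7 29.8] y- [-28.1 -25.7]
35 y+ [26.7 29.6] y- [-28.7 -25.7]
40 y+ [ 1.8 29.4] y- [-28.6  -1.1]
X [29.17988163 45.73078756]
```

```bash
python3 -m inch '[[0,0,-0.003,-0.0002,-0.0009,0,0.035],[0,0,-0.003,-0.0002,-0.0009,-0.006,0.035],[0,0,-0.003,-0.0002,-0.0009,-0.012,0.035],[0,0,-0.003,-0.0002,-0.0009,-0.018,0.035],[0,0,-0.003,-0.0002,-0.0009,-0.025,0.035],[0,0,-0.003,-0.0002,-0.0009,-0.025,0.035]]'
python3 - <<'E'
from fit import *
s,c,w,(H,S,V)=grab("w19");X,Y,Z=loc(s,w)
held(s,X,Y,Z,56,48)
m=(S>120)&(H>18)&(H<36)&(abs(Y)<45)&(abs(X)<75);print("yellow rim");inner(X,Y,Z,m,60,72,(30,35,40))
E
```

```text
time: 23.88
eef_pos: [0.6245, 0.1121, 0.0787]
tcp_rot: [3.141, 0.002, -0.229]
contact_force: [-0.2, -0.4, -1.5]
width: 0.0465
grip_force: 62.4
tcp local -0.6 0.5 78.7 yaw -0.2292 F [-0.2 -0.4 -1.5] t 23.875
-21 y+ [21.1 24.3] y- [-24.2 -21.1]
19 y+ [21.4 24.4] y- [-23.9 -21.1]
29 y+ [21.3 24.3] y- [-24.  -21.1]
39 y+ [ 1.2 24.1] y- [-23.8  -0.9]
held z 50.6 X rel max 44.5 rect [ 6.7  0.4 75.4 53.9  1. ]
yellow rim
30 y+ [26.8 29.9] y- [-28.4 -25.8]
35 y+ [26.9 29.8] y- [-28.4 -25.7]
40 y+ [ 1.6 29.5] y- [-28.3  -1.5]
```

```bash
python3 -m inch '[[0,0,0,0,0.0003,-0.01,0.035],[0,0,0,0,0.0003,-0.02,0.035],[0,0,0,0,0.0003,-0.028,0.035],[0,0,0,0,0.0003,-0.033,0.035],[0,0,0,0,0.0003,-0.0375,0.035],[0,0,0,0,0.0003,-0.0375,0.035]]'
```

```text
time: 24.68
eef_pos: [0.6252, 0.1126, 0.0423]
tcp_rot: [-3.141, -0.0, -0.229]
contact_force: [-1.0, -0.4, -1.4]
width: 0.0469
grip_force: 62.3
```

```bash
python3 -m inch '[[0,0,0,0,0,-0.0015,0.035],[0,0,0,0,0,-0.0025,0.035],[0,0,0,0,0,-0.0025,0.035]]'
```

```text
time: 25.05
eef_pos: [0.6253, 0.1126, 0.042]
tcp_rot: [3.141, -0.001, -0.229]
contact_force: [-8.3, -1.7, 20.2]
width: 0.0464
grip_force: 64.9
```

```bash
python3 -m inch '[[0,0,0,-0.0005,0,0.0015,0.035],[0,0,0,-0.0005,0,0.0015,0.085],[0,0,0,-0.0005,0,0.0015,0.085],[0,0,0,-0.0005,0,0.0015,0.085],[0,0,0,-0.0005,0,0.0015,0.085],[0,0,0,-0.0005,0,0.03,0.085],[0,0,0,-0.0005,0,0.08,0.085],[0,0,0,-0.0005,0,0.12,0.085],[0,0,0,-0.0005,0,0.12,0.085],[0,0,0,-0.0005,0,0.12,0.085]]'
python3 - <<'E'
from fit import *
from cell import *
s,c,w,(H,S,V)=grab("w20");X,Y,Z=loc(s,w)
q=(abs(X)<55)&(abs(Y)<27)&(Z>85)&(Z<100);print("white rim",rect(np.stack([X,Y],-1)[q]/1000),[(a,np.median(Z[q&(abs(X-a)<8)]).round(1)) for a in(-40,-20,0,20,40)])
m=(S>120)&(H>18)&(H<36)&(abs(Y)<32)&(abs(X)<52)&(Z>58)&(Z<75);print("yellow rim",[(a,np.median(Z[m&(abs(X-a)<8)]).round(1)) for a in(-40,-20,0,20,40)])
o=(S>150)&(H>4)&(H<34)&(abs(Y)<36)&(Z>30)&(Z<46)&(X<60);print("orange",o.sum(),[(a,np.median(Z[o&(abs(X-a)<6)]).round(1)) for a in(-57,-40,-20,0,20,44)], np.percentile(X[o],[1,99]))
k=(abs(X)<25)&(abs(Y)<15)&(Z<40);print("white floor",np.median(Z[k]))
b=read_camera("scene");cv2.imwrite("pics/v20.png",np.hstack([c["image"][40:340,90:420],cv2.resize(b["image"][120:230,130:270],(400,300))]))
E
```

```text
time: 26.3
eef_pos: [0.6242, 0.1123, 0.159]
tcp_rot: [3.141, 0.001, -0.229]
contact_force: [0.1, 0.1, -0.1]
width: 0.0848
grip_force: 0.0
tcp local -0.9 0.6 159.0 yaw -0.2293 F [ 0.1  0.1 -0.1] t 26.3
white rim [-1.1  0.8 91.3 48.3  0.1] [(-40, np.float64(92.1)), (-20, np.float64(92.6)), (0, np.float64(92.8)), (20, np.float64(92.7)), (40, np.float64(92.6))]
yellow rim [(-40, np.float64(65.8)), (-20, np.float64(65.8)), (0, np.float64(65.7)), (20, np.float64(65.8)), (40, np.float64(65.7))]
orange 826 [(-57, np.float64(38.4)), (-40, np.float64(38.9)), (-20, np.float64(39.0)), (0, np.float64(38.8)), (20, np.float64(39.3)), (44, np.float64(38.7))] [-63.22506742  49.29300776]
white floor 14.152437138278128
```

View pics/v20.png

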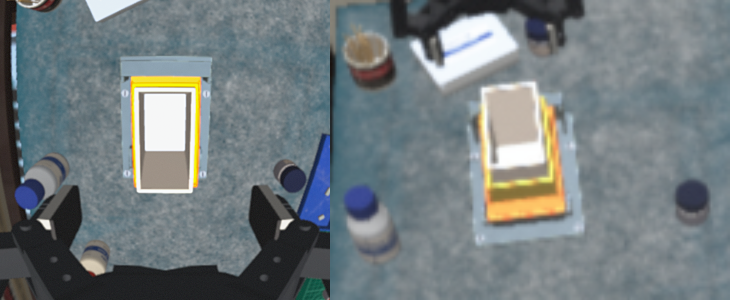

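The picture shows the three tubs nested flat and centred in the dock. The rims are level at 38.8, 65.8 and 92.6 mm, in steps of 27, and the gripper is clear. I'm handing in.

```bash
python3 -c "
from cell import *
print(job_done())"
```

```text
the job is handed in; nothing more can be done
None
```

The job is handed in at about 26 s of the 69 s: the orange tub is hooked under the lip and lies flat in the dock, with yellow home in it and white home in yellow. On the first try the fingers closed inside the orange tub instead of around it, so I backed off and gripped it again.

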